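Show the tall vial to the inspection camera

TASK

The sampler is loaded: push its open drawer fully shut to close up the run. Then take that run's retained sample, the one tall vial among the short ones in the rack, and show its bottom to the small inspection camera that looks slantwise up from the bench: in the air, centred in front of the lens, the vial in line with the lens's line of sight with its cap end away from the lens, and its bottom 70 mm from the glass. Finish while holding it still there in the gripper, not touching rack or camera, with the drawer still shut and everything else left where it stands.

Things in the scene. Friction and masses are not known exactly. Their poses are not given: they have to be found in the camera images.
- sampler_drawer0 (a joint): how far the sampler's drawer stands open, in m: 0 fully shut (against its stop), starts 0.06 to 0.12. The sampler is a low white cabinet 220 mm deep, 260 mm wide, 130 mm high at the back of the bench; its one drawer with a grey front holds rows of small blue-capped vials and slides straight; a push of a few newtons moves it and it stays where left.
- sampler_drawer0_handle (a point): mid-point of the drawer's steel bar handle (a level bar about 120 mm long and 11 mm thick, its centre 35 mm in front of the drawer front); moves with the drawer. Its x axis points into the sampler, the way the drawer shuts; y along the bar; z up.
- rack: black plastic vial rack, fixed to the bench, 220 mm long (its x axis) x 60 mm wide (y) x 40 mm high, origin at the centre of its underside; four square 30 mm pockets in one row along x, 50 mm apart (at -75, -25, 25, 75 mm), each 35 mm deep (floors 5 mm above the bench). It holds one tall and three short vials, in any order.
- tall_center (a point): the tall vial: amber glass, straight round body 28 mm in diameter, blue cap 24 mm in diameter, 95 mm tall in all (body straight up to 76 mm, cap the top 14 mm), 45 to 85 g; its upper 60 mm stand out of the rack. This point is its centre, half-way up (47.5 mm above its underside); z along the vial towards the cap.
- tall_base (a point): centre of the tall vial's underside; z along the vial towards the cap.
- short0_center (a point): a short vial in the rack, same amber glass, same 28 mm diameter and blue cap, but 60 mm tall; this point is its centre, half-way up (30 mm above its underside). Leave it in the rack.
- short1_center (a point): a short vial in the rack, same amber glass, same 28 mm diameter and blue cap, but 60 mm tall; this point is its centre, half-way up (30 mm above its underside). Leave it in the rack.
- short2_center (a point): a short vial in the rack, same amber glass, same 28 mm diameter and blue cap, but 60 mm tall; this point is its centre, half-way up (30 mm above its underside). Leave it in the rack.
- camera: the inspection camera's stand, fixed to the bench: grey base plate 120 x 100 mm, 14 mm thick, with a bracket behind, origin on the bench straight under the centre of the lens glass, x axis pointing away from the side it looks to. On it a black camera with a flat aluminium ring light (68 mm across) round the lens looks up, leaning 0.45 rad (26 degrees) from the vertical towards the stand's -x side.
- lens (a point): centre of the front glass of the inspection camera, 95 mm above the bench; z axis is the line of sight, pointing out of the lens.
- focus (a point): the empty point in the air 70 mm out from the lens glass on its line of sight, where the centre of the vial's bottom belongs; axes as the lens.
- reagent: amber reagent bottle 60 mm in diameter, 110 mm tall, standing on the bench, origin under its centre; bystander.
- beaker: glass cup 68 mm in diameter, 85 mm tall, origin under its centre; bystander.
- jar: white plastic jar 60 mm in diameter, 70 mm tall, origin under its centre; bystander.
- driver: screwdriver 160 mm long lying on the bench; bystander.
Things that resemble listed ones, but are neither listed nor needed, are in the scene too. What is shaped like the part that bears tall_center but green is not meant.

How it is judged:
By the outcome, as a careful person would: the job done as asked, in the order asked, and still so for the second after the job is handed in, while the arm keeps its last pose, push and grip.
It also fails if it takes over 51 s, if anything falls off the work surface, if the arm or the gripper's body presses on something with over 40 N, if the wrist force passes 120 N, or if a joint passes its speed limit or range.

ROBOT

A 6-joint arm with a two-finger parallel gripper is mounted at the origin on the work surface. World frame = base frame: x ahead of the robot, y to its left, z up, the work surface at z = 0. Lengths are in mm, angles in rad, forces in N, time in s.
With the tool pointing down it reaches from about 375 to 975 mm from the base axis. Payload 3.8 kg.
Tool frame: the origin (TCP) lies midway between the tips of the shut fingers; the grasp point (between the pads) lies 19 mm behind it (grip_point_offset is the distance from the TCP to the grasp point, in mm); z points along the fingers, y is the direction in which the jaws open and shut (so a half turn about z gives the same grasp; the last joint's range is limited). The gripper opens to 85 mm and grips with 20 to 120 N. Pads are 22 mm wide; open, the fingers measure 114 mm over their backs; the gripper's body (76 mm by 85 mm) begins 54 mm behind the grasp point. The pads swing forward as they close: fully open they stand 13 mm farther back than shut.
Start: joints at [1.266, 0.264, 1.604, -0, 1.274, -0.037], TCP at [178.61, 650.935, 193.98] pointing down, gripper open.
Joint ranges: [-2.63, 2.63], [-0.94, 2.18], [0.31, 2.57], [-1.31, 4.45], [0, 2.66], [-2.55, 2.55]. Speed limits (rad/s): [2.57, 2.57, 3.14, 3.14, 3.14, 3.14].

INTERFACE

Orientations are given as a unit quaternion [x, y, z, w].
In Python, from cell import * gives the robot as it stands.
- The arm moves only by the tool apply_moves, never from a script. Its argument "moves" is a list of rows, each a list of 7 numbers: the shift along the tool's x, y, z in cm, then the turn, a rotation vector about the tool's x, y, z in rad, then the finger opening in cm, from 0 to 8.54. A call has 1 to 8 rows; each row shifts and turns the commanded pose from where the row before left it, along the tool's axes as they then stand; what a row does not reach is not made up. A row lasts 1/10 s, in which the tool goes at most 50 mm and 8.59 degrees, less where a joint would pass 70% of its speed; a pose out of reach is approached as far as the arm can. A call with a gripper value outside its range is refused whole. The fingers move at their own pace and stop on an object; "squeeze" is the grip in N (left out, the last holds). Time passes only in rows, so rows that do not move let the fingers close. It gives the time, the measured TCP pose, the force and the opening at its end, in the units of the state.
- get_obs(): the state, without advancing time (a new reading comes with each control period).
- read_camera(name): name is "scene" or "top"; returns a dict with "frame" (384x512x3 uint8, blue, green, red), "camera_matrix" (3x3 intrinsics, pixels), "rvec" (rotation vector, rad) and "tvec" (3), from world to camera coordinates, as OpenCV has them. Camera axes: x right, y down, z forward; pixel columns grow to the right and rows downward; lengths in mm; the calibration is good to about 2 mm. A picture is of the moment at which its call begins. There is no depth.
- close_job(): hands the job in, once; it reports no verdict.
Trained networks look in the newest picture that a camera, given by its name, has taken for a name from the list of things; names that differ only in an ending like _2 or _b are one class to them, and where a whole thing is asked for, a point or a joint stands for the part that bears it (a point fixed in the world has none). Each returns a list of dicts, best first, with "conf" (0 to 1); they miss things now and then, are a little off and sometimes report something else, mostly with a low value. They report only what shows in the picture. A call takes as long as a camera call. They do not tell look-alikes from the thing itself.
- find_in(name, camera): "extent" ([left, top, right, bottom] as shares, 0 to 1, of the picture: columns of its width, rows of its height, round what is visible of it).
- pinpoint(name, camera): "centre" ([column, row] as shares, 0 to 1, of the picture: columns of its width, rows of its height: a listed point, or the origin of a listed thing).
The state is a dict: "time": time; "joints": joint angles; "qvel": joint speeds; "joint_efforts": joint torques, N m; "position": TCP position; "eef_rot": TCP orientation; "contact_force": force on the tool from outside, world axes, zero at the start; "ft_torque": the same for the moment, N m; "width": finger opening in mm.
Only numpy, scipy, OpenCV 4.12 (cv2) and the standard library are available. Lean on these libraries where they do the work, as an engineer would, in place of code of your own. Each camera call takes 0.05 s, during which the arm holds its last target. There are 200 camera calls.

## Working session

There is one attempt and no reset: what is moved stays moved. The work goes in short steps, Python scripts to look and compute and a tool call to move; the robot and the scene stay as the last step left them, time stands still between calls to the robot, and variables do not carry over. Pictures are saved under pics/ and viewed, about 8 in all and at most 12, crops included, and the job is handed in when it is done.

Besides the shell and the picture viewer there is one more tool, called after "Emit:" in YAML: its name, and indented under it one key for each argument. apply_moves: Moves the arm, as the interface text tells. Its arguments: {"type":"object","properties":{"moves":{"type":"array"},"squeeze":{"type":"number"}},"required":["moves"]}

```bash
mkdir -p pics; ls; python3 - <<'E'
from cell import *
import cv2,numpy as np
print(get_obs())
for c in ["scene","top"]:
    r=read_camera(c); cv2.imwrite(f"pics/{c}0.png",r["frame"]); print(c,r["camera_matrix"],r["rvec"],r["tvec"])
    for n in ["sampler_drawer0_handle","rack","tall_center","tall_base","short0_center","camera","lens","focus","reagent","beaker","jar","driver","sampler_drawer0"]:
        try: print(n,[(np.round(np.array(d["centre"])*[512,384],1),round(d["conf"],2)) for d in pinpoint(n,c)][:5])
        except Exception as e: print(n,e)
E
```

```text
pics
{'time': 0.0, 'joints': array([ 1.26608670e+00,  2.64742357e-01,  1.60536911e+00, -1.60577287e-05,
        1.27368978e+00, -3.68876605e-02]), 'qvel': array([ 2.83469592e-04, -8.11450609e-04,  6.04960460e-05,  2.91390645e-03,
       -1.48146694e-03,  1.23392817e-03]), 'joint_efforts': array([-2.10168037e-03, -5.15117526e+01, -3.67309785e+01, -1.48395579e-04,
        1.32145060e-02,  2.35665004e-05]), 'position': array([178.38351561, 650.16561594, 192.67202518]), 'eef_rot': array([ 1.33508702e-01,  9.91047026e-01, -1.08953035e-03, -1.80133407e-04]), 'contact_force': array([-0.42471031,  0.17418126, -0.7826522 ]), 'ft_torque': array([ 0.0322841 , -0.03340812, -0.02430229]), 'width': 85.19643566889295}
scene [[415.74015011   0.         253.54011319]
 [  0.         415.74015011 186.25450879]
 [  0.           0.           1.        ]] [ 1.96885643  1.27017532 -0.59894724] [-247.43847117 -249.355757   1789.16469092]
sampler_drawer0_handle [(array([238. , 172.4]), 0.83), (array([361.8, 158.4]), 0.68)]
rack [(array([149. , 219.1]), 0.89), (array([151.4, 221.7]), 0.32)]
tall_center [(arra
[... 984 characters left out ...]
210.3]), 0.41), (array([337.4, 213.7]), 0.24)]
tall_base [(array([359.6, 208.6]), 0.66), (array([333.4, 227.8]), 0.53)]
short0_center [(array([339.5, 237.7]), 0.51), (array([334.7, 233.6]), 0.44), (array([170.1, 223.8]), 0.44)]
camera [(array([168.1, 224.6]), 0.72)]
lens [(array([167.7, 221.3]), 0.56)]
focus [(array([160.2, 230.5]), 0.52)]
reagent [(array([155.1, 182.4]), 0.5)]
beaker [(array([356.7, 181.5]), 0.51)]
jar [(array([392.6, 244.2]), 0.77), (array([156.3, 178.9]), 0.24)]
driver [(array([126. , 228.8]), 0.52)]
sampler_drawer0 it knows: beaker, camera, driver, focus, jar, lens, rack, reagent, sampler_drawer0_handle, short0_center, short1_center, short2_center, tall_base, tall_center
```

```bash
python3 - <<'E'
import cv2
a=cv2.imread("pics/scene0.png");b=cv2.imread("pics/top0.png")
cv2.imwrite("pics/s1.png",cv2.resize(a[110:310,40:400],None,fx=2.2,fy=2.2,interpolation=2))
cv2.imwrite("pics/t1.png",cv2.resize(b[100:300,110:410],None,fx=2.6,fy=2.6,interpolation=2))
E
```

```text
(no output)
```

View pics/s1.png

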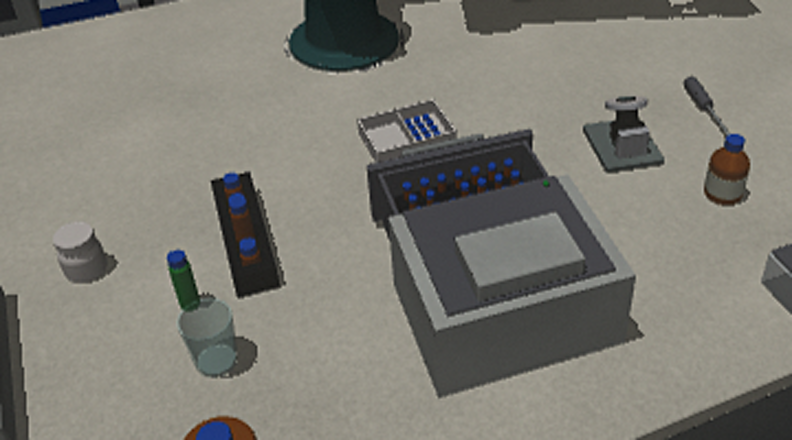

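View pics/t1.png

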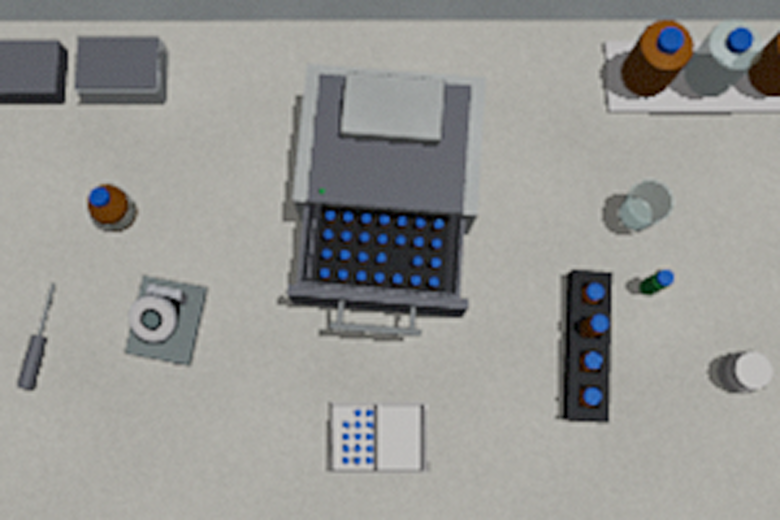

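The pictures show:

- **Rack** at about top-crop (588,345), with four blue caps at (592,292), (597,323), (592,360) and (592,395). The cap at (597,323) leans outward most and has the longest body. In the scene crop it is at (238,203), so it is the tall vial.
- **Could be mistaken for it:** the green vial (665,278 top / 180,280 scene), the short vials, the reagent bottles, and the vials in the drawer and tray.
- **Sampler drawer** is open toward the robot, with its handle at top-crop (370,330).
- **Inspection camera** is at (152,320), with its bracket at (165,295).

```bash
cat > h.py <<'E'
from cell import *
import cv2,numpy as np
from scipy.optimize import least_squares
def cal(c):
    r=read_camera(c); return r
def proj(r,P): return cv2.projectPoints(np.float64(P).reshape(-1,3),r["rvec"],r["tvec"],r["camera_matrix"],None)[0].reshape(-1,2)
def ray(r,uv,z):
    R=cv2.Rodrigues(r["rvec"])[0];o=-R.T@r["tvec"].ravel();d=R.T@np.linalg.inv(r["camera_matrix"])@[uv[0],uv[1],1]
    return o+d*(z-o[2])/d[2]
def tri(rs,uvs): 
    s=least_squares(lambda p:np.concatenate([proj(r,p)[0]-uv for r,uv in zip(rs,uvs)]),[600,0,80]); return s.x.round(1),s.fun.round(1)
E
python3 - <<'E'
from h import *
S=cal("scene");T=cal("top")
t=lambda u,v:(110+u/2.6,100+v/2.6)
s=lambda u,v:(40+u/2.2,110+v/2.2)
print("rack top corners",[ray(T,t(*p),40)[:2].round(1) for p in [(570,272),(611,272),(608,420),(566,420)]])
print("caps z65",[ray(T,t(*p),65)[:2].round(1) for p in [(594,293),(592,361),(592,396)]],"tall z100",ray(T,t(599,323),100).round(1))
print("tall tri",tri([T,S],[t(599,323),s(238,200)]))
print("plate z14",[ray(T,t(*p),14)[:2].round(1) for p in [(147,277),(207,289),(191,364),(126,353)]])
print("plate z14 S",[ray(S,s(*p),14)[:2].round(1) for p in [(583,127),(645,120),(663,158),(607,168)]])
print("lens",ray(T,t(152,320),95).round(1),"ring tri",tri([T,S],[t(152,320),s(627,102)]))
for z in (60,75,90): print("handle",z,[ray(T,t(*p),z)[:2].round(1) for p in [(328,333),(410,336)]])
print("drawer front top: cab top corners z130",[ray(T,t(*p),130)[:2].round(1) for p in [(313,66),(484,78),(476,228),(298,218)]])
print("front corners tri",tri([T,S],[t(292,296),s(533,133)]),tri([T,S],[t(467,306),s(370,170)]))
E
```

```text
rack top corners [array([ 576.6, -287.3]), array([ 576.6, -348.1]), array([ 361.2, -332.7]), array([ 361.3, -272.4])]
caps z65 [array([ 541.5, -315.5]), array([ 443.6, -308. ]), array([ 394.3, -305.6])] tall z100 [ 493.9 -312.3  100. ]
tall tri (array([ 494.5, -309.1,  100.5]), array([-0.8, -0.2, -0.7, -0. ]))
plate z14 [array([574. , 345.3]), array([555.7, 254.3]), array([443.7, 273.8]), array([460. , 370.8])]
plate z14 S [array([453.9, 277.5]), array([480.8, 383.5]), array([580. , 354.4]), array([564.1, 258.8])]
lens [499.3 315.   95. ] ring tri (array([502.5, 321.4,  83.9]), array([-1. , -0.5, -1. ,  0.2]))
handle 60 [array([484.5,  69.3]), array([480. , -48.8])]
handle 75 [array([482.9,  68.5]), array([478.5, -48.3])]
handle 90 [array([481.3,  67.7]), array([477. , -47.7])]
drawer front top: cab top corners z130 [array([864.3,  91.1]), array([ 845.7, -156.3]), array([ 623.7, -139.8]), array([638.2, 109.2])]
front corners tri (array([535.6, 127.1, 105.8]), array([-2.5, -1.1, -2.5,  0.4])) (array([ 518.3, -122.7,  108.1]), array([-1.2, -0.4, -1.1,  0. ]))
```

Emit:
apply_moves:
  moves:
    - [-2.5, -3.43, 0, 0, 0, 0, 0]
    - [-2.5, -3.43, 0, 0, 0, 0, 0]
    - [-2.5, -3.43, 0, 0, 0, 0, 0]
    - [-2.5, -3.43, 0, 0, 0, 0, 0]
    - [-2.5, -3.43, 0, 0, 0, 0, 0]
    - [-2.5, -3.43, 0, 0, 0, 0, 0]
    - [-2.5, -3.43, 0, 0, 0, 0, 0]
    - [-2.5, -3.43, 0, 0, 0, 0, 0]
  squeeze: 40

```text
time: 2.2
position: [299.2, 331.9, 194.2]
eef_rot: [0.133, 0.991, 0.0, 0.0]
contact_force: [1.3, -0.1, 0.1]
width: -0.0
```

Emit:
apply_moves:
  moves:
    - [-2.5, -3.43, 0, 0, 0, 0, 0]
    - [-2.5, -3.43, 0, 0, 0, 0, 0]
    - [-2.5, -3.43, 0, 0, 0, 0, 0]
    - [-2.5, -3.43, 0, 0, 0, 0, 0]
    - [-2.5, -3.43, 0, 0, 0, 0, 0]
    - [-2.5, -3.43, 0, 0, 0, 0, 0]
    - [-2.5, -3.43, 0, 0, 0, 0, 0]
    - [-2.5, -3.43, 0, 0, 0, 0, 0]

```text
time: 3.0
position: [419.6, 14.1, 194.5]
eef_rot: [0.134, 0.991, 0.0, 0.001]
contact_force: [0.9, 0.3, 0.4]
width: -0.0
```

Emit:
apply_moves:
  moves:
    - [0, 0, 1.5, 0, 0, -0.1, 0]
    - [0, 0, 2, 0, 0, -0.1, 0]
    - [0, 0, 3, 0, 0, 0, 0]
    - [0, 0, 3, 0, 0, 0, 0]
    - [0, 0, 2.5, 0, 0, 0, 0]
    - [0, 0, 1, 0, 0, 0, 0]
    - [0, 0, 0, 0, 0, 0, 0]

```text
time: 3.7
position: [417.7, 15.9, 62.7]
eef_rot: [0.034, 0.999, -0.0, -0.002]
contact_force: [-0.0, -0.6, -0.3]
width: -0.2
```

```bash
cat >> h.py <<'E'
def plan(P,R=None,o=None):
    from scipy.spatial.transform import Rotation as Ro
    o=o or get_obs();Rc=Ro.from_quat(o["eef_rot"]);print("pos",o["position"].round(1),"F",o["contact_force"].round(1),"w",round(o["width"],1),"t",round(o["time"],2))
    print("tool axes(cols)\n",Rc.as_matrix().round(3))
    if P is not None: print("shift cm (cur axes)",(Rc.inv().apply(np.array(P)-o["position"])/10).round(2))
    if R is not None: print("rotvec",(Rc.inv()*Ro.from_matrix(R)).as_rotvec().round(3),"shift cm in final axes",(np.array(R).T@(np.array(P)-o["position"])/10).round(2))
def crop(r,c,x0,y0,x1,y1,f,name): cv2.imwrite("pics/"+name,cv2.resize(r["frame"][y0:y1,x0:x1],None,fx=f,fy=f,interpolation=2))
E
python3 - <<'E'
from h import *
plan([425,14,55])
T=cal("top");crop(T,0,190,170,330,290,5,"t2.png")
E
```

```text
pos [417.7  15.9  62.7] F [-0.  -0.6 -0.3] w -0.2 t 3.7
tool axes(cols)
 [[-0.998  0.068 -0.003]
 [ 0.068  0.998  0.   ]
 [ 0.003 -0.    -1.   ]]
shift cm (cur axes) [-0.75 -0.14  0.77]
```

View pics/t2.png

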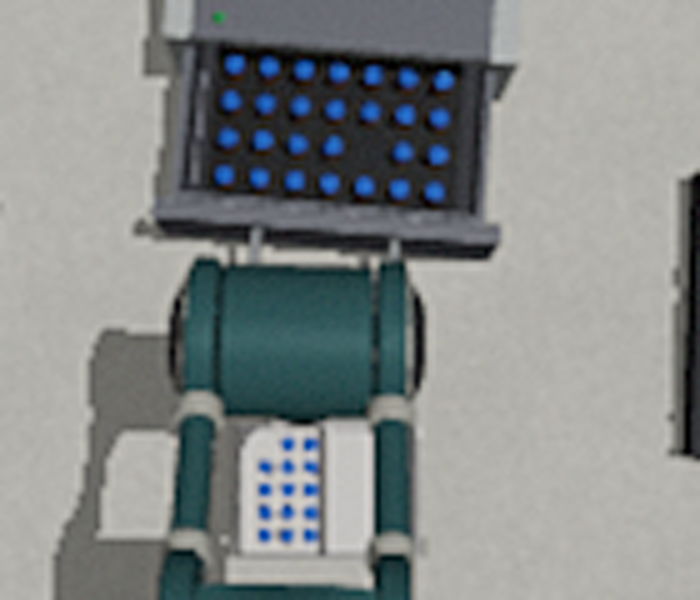

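The arm stands in front of the handle (drawer posts at crop (255,245) and (395,245)), roughly centred. The next move pushes.

Emit:
apply_moves:
  moves:
    - [-1, 0, 0.4, 0, 0, 0, 0]
    - [-1, 0, 0.4, 0, 0, 0, 0]
    - [-1, 0, 0, 0, 0, 0, 0]
    - [-1, 0, 0, 0, 0, 0, 0]
    - [-0.8, 0, 0, 0, 0, 0, 0]
    - [-0.8, 0, 0, 0, 0, 0, 0]
    - [-0.8, 0, 0, 0, 0, 0, 0]
    - [-0.8, 0, 0, 0, 0, 0, 0]

```text
time: 4.55
position: [491.4, 10.8, 56.0]
eef_rot: [0.034, 0.999, -0.0, -0.0]
contact_force: [-1.2, -1.1, 1.7]
width: -0.1
```

Emit:
apply_moves:
  moves:
    - [-0.8, 0, 0, 0, 0, 0, 0]
    - [-0.8, 0, 0, 0, 0, 0, 0]
    - [-0.8, 0, 0, 0, 0, 0, 0]
    - [-0.8, 0, 0, 0, 0, 0, 0]

```text
time: 4.95
position: [523.5, 8.6, 56.0]
eef_rot: [0.034, 0.999, -0.0, 0.0]
contact_force: [-1.4, -1.9, 1.5]
width: 0.3
```

```bash
python3 - <<'E'
from h import *
T=cal("top");S=cal("scene");a=cv2.resize(T["frame"][130:270,190:330],None,fx=2.8,fy=2.8);b=cv2.resize(S["frame"][120:260,180:320],None,fx=2.8,fy=2.8)
cv2.imwrite("pics/m3.png",np.hstack([a,b]))
E
```

```text
(no output)
```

View pics/m3.png

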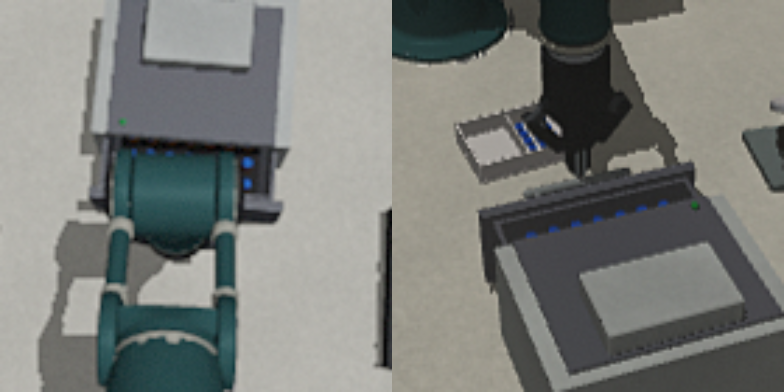

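The drawer is moving. Most of the open compartment is gone, and the fingers are against the bar at right-crop (580,170). I'll continue gently.

Emit:
apply_moves:
  moves:
    - [-0.7, 0, 0, 0, 0, 0, 0]
    - [-0.7, 0, 0, 0, 0, 0, 0]
    - [-0.7, 0, 0, 0, 0, 0, 0]

```text
time: 5.35
position: [544.0, 7.5, 55.7]
eef_rot: [0.034, 0.999, 0.0, -0.0]
contact_force: [-1.3, -0.5, 0.6]
width: 0.0
```

Emit:
apply_moves:
  moves:
    - [-0.4, 0, 0, 0, 0, 0, 0]
    - [-0.4, 0, 0, 0, 0, 0, 0]
    - [-0.4, 0, 0, 0, 0, 0, 0]

```text
time: 5.65
position: [556.1, 6.6, 56.0]
eef_rot: [0.034, 0.999, -0.0, -0.0]
contact_force: [-0.8, -0.2, 0.9]
width: -0.2
```

Emit:
apply_moves:
  moves:
    - [-0.4, 0, 0, 0, 0, 0, 0]
    - [-0.4, 0, 0, 0, 0, 0, 0]

```text
time: 5.85
position: [564.0, 5.9, 56.0]
eef_rot: [0.034, 0.999, -0.0, -0.0]
contact_force: [-1.6, -0.8, 0.1]
width: 0.2
```

Emit:
apply_moves:
  moves:
    - [-0.4, 0, 0, 0, 0, 0, 0]
    - [-0.4, 0, 0, 0, 0, 0, 0]

```text
time: 6.05
position: [572.1, 5.3, 56.0]
eef_rot: [0.034, 0.999, -0.0, -0.0]
contact_force: [-0.7, -1.0, 0.2]
width: 0.2
```

Emit:
apply_moves:
  moves:
    - [-0.3, 0, 0, 0, 0, 0, 0]
    - [-0.3, 0, 0, 0, 0, 0, 0]

```text
time: 6.25
position: [578.1, 5.0, 56.0]
eef_rot: [0.034, 0.999, -0.0, 0.0]
contact_force: [-0.5, -0.8, 0.3]
width: -0.1
```

```bash
python3 - <<'E'
from h import *
plan(None)
T=cal("top");S=cal("scene");a=cv2.resize(T["frame"][130:270,190:330],None,fx=2.8,fy=2.8);b=cv2.resize(S["frame"][130:230,180:280],None,fx=3.92,fy=3.92)
cv2.imwrite("pics/m4.png",np.hstack([a,b]))
E
```

```text
pos [578.1   5.   56. ] F [-0.5 -0.8  0.3] w -0.1 t 6.25
tool axes(cols)
 [[-0.998  0.068  0.   ]
 [ 0.068  0.998 -0.   ]
 [-0.    -0.    -1.   ]]
```

View pics/m4.png

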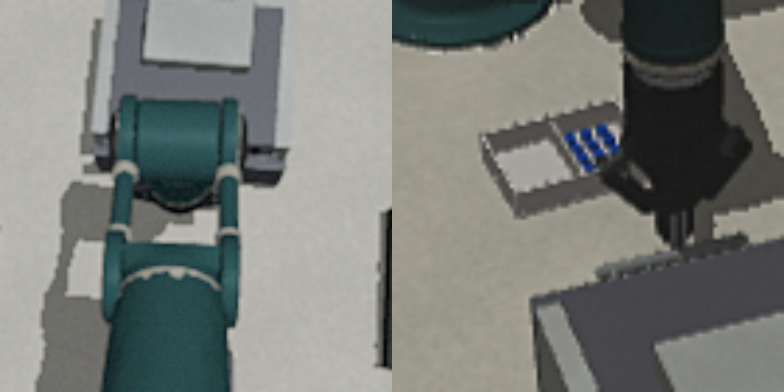

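The drawer looks nearly shut: the front is by the cabinet edge, with the fingers on the bar at (680,245). I'll continue until the force rises.

Emit:
apply_moves:
  moves:
    - [-0.2, 0, 0, 0, 0, 0, 0]
    - [-0.2, 0, 0, 0, 0, 0, 0]

```text
time: 6.55
position: [581.7, 4.9, 56.0]
eef_rot: [0.034, 0.999, 0.0, -0.0]
contact_force: [-0.3, -0.0, 0.4]
width: -0.1
```

Emit:
apply_moves:
  moves:
    - [-0.2, 0, 0, 0, 0, 0, 0]
    - [-0.1, 0, 0, 0, 0, 0, 0]

```text
time: 6.75
position: [584.9, 4.6, 56.0]
eef_rot: [0.034, 0.999, 0.0, 0.0]
contact_force: [-1.0, 0.3, -0.3]
width: 0.1
```

Emit:
apply_moves:
  moves:
    - [-0.2, 0, 0, 0, 0, 0, 0]
    - [-0.2, 0, 0, 0, 0, 0, 0]

```text
time: 6.95
position: [588.9, 4.3, 56.0]
eef_rot: [0.034, 0.999, 0.0, 0.0]
contact_force: [-1.6, 0.2, 0.8]
width: -0.0
```

Emit:
apply_moves:
  moves:
    - [-0.2, 0, 0, 0, 0, 0, 0]
    - [-0.1, 0, 0, 0, 0, 0, 0]

```text
time: 7.15
position: [591.7, 4.1, 55.9]
eef_rot: [0.034, 0.999, -0.0, -0.0]
contact_force: [-3.0, -0.1, 2.6]
width: -0.1
```

Emit:
apply_moves:
  moves:
    - [-0.2, 0, 0, 0, 0, 0, 0]
    - [-0.1, 0, 0, 0, 0, 0, 0]

```text
time: 7.35
position: [591.7, 4.1, 55.8]
eef_rot: [0.034, 0.999, 0.0, -0.003]
contact_force: [-10.9, 0.7, 8.9]
width: -0.4
```

Emit:
apply_moves:
  moves:
    - [-0.15, 0, 0, 0, 0, 0, 0]
    - [0, 0, 0, 0, 0, 0, 0]

```text
time: 7.55
position: [591.6, 4.1, 55.8]
eef_rot: [0.034, 0.999, 0.0, -0.005]
contact_force: [-14.3, 0.7, 11.5]
width: -0.1
```

Emit:
apply_moves:
  moves:
    - [2, 0, 0, 0, 0, 0, 0]
    - [4, 0, 0, 0, 0, 0, 0]
    - [4, 0, -2, 0, 0, 0, 0]
    - [0, 0, -4, 0, 0, 0, 0]
    - [0, 0, -4, 0, 0, 0, 8.5]
    - [0, -4, -1, 0, 0, 0, 8.5]
    - [0, -4.5, 0, 0, 0, 0, 8.5]
    - [0, -4.5, 0, 0, 0, 0, 8.5]

```text
time: 8.35
position: [488.8, -120.4, 167.6]
eef_rot: [0.033, 0.999, -0.001, 0.002]
contact_force: [0.8, -0.8, -0.8]
width: 58.1
```

```bash
python3 - <<'E'
from h import *
T=cal("top");S=cal("scene");a=cv2.resize(T["frame"][130:270,190:330],None,fx=2.8,fy=2.8);b=cv2.resize(S["frame"][130:230,180:280],None,fx=3.92,fy=3.92)
cv2.imwrite("pics/m5.png",np.hstack([a,b]))
c,s=np.cos(-.068),np.sin(-.068)
# jaws (tool y) across rack
R=np.array([[-c,-s,0],[-s,c,0],[0,0,-1]]);print(R)
plan([494,-310,150],R)
E
```

```text
[[-0.99768889  0.06794761  0.        ]
 [ 0.06794761  0.99768889  0.        ]
 [ 0.          0.         -1.        ]]
pos [ 488.  -123.8  166.7] F [-1.   0.5  0.1] w 72.3 t 8.45
tool axes(cols)
 [[-0.997  0.073  0.002]
 [ 0.073  0.997 -0.003]
 [-0.002 -0.003 -1.   ]]
shift cm (cur axes) [ -1.95 -18.52   1.73]
rotvec [-0.003  0.002 -0.005] shift cm in final axes [ -1.87 -18.53   1.67]
```

View pics/m5.png

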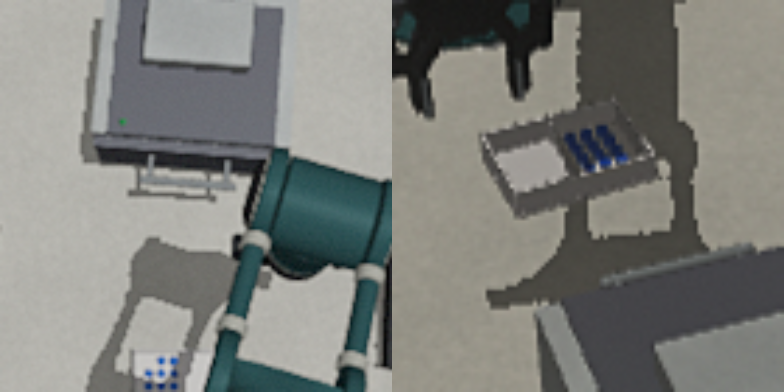

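The drawer front now sits at the cabinet edge (left crop rows 142–160). I'll zoom in on the seam to be sure, since the body might have met the cabinet.

```bash
python3 - <<'E'
from h import *
T=cal("top")
t=lambda u,v:(190+u/2.8,130+v/2.8)
for z in(50,60,75): print(z,ray(T,t(136,181),z).round(1),ray(T,t(234,187),z).round(1))
print("cab front z130",ray(T,t(97,140),130).round(1),ray(T,t(268,149),130).round(1))
for z in (108,): print("drawer front top outer",ray(T,t(97,150),z).round(1),ray(T,t(268,161),z).round(1))
S=cal("scene")
a=cv2.resize(T["frame"][165:205,218:298],None,fx=9,fy=7.5,interpolation=2);b=cv2.resize(S["frame"][185:215,210:290],None,fx=9,fy=9,interpolation=2)
cv2.imwrite("pics/m6.png",np.vstack([a,b]))
E
```

```text
50 [614.1  61.8  50. ] [605.6 -72.7  50. ]
60 [612.1  61.3  60. ] [603.7 -72.2  60. ]
75 [609.1  60.6  75. ] [600.8 -71.4  75. ]
cab front z130 [652.6 109.3 130. ] [ 640.4 -113.3  130. ]
drawer front top outer [644.4 111.  108. ] [ 629.3 -114.9  108. ]
```

View pics/m6.png

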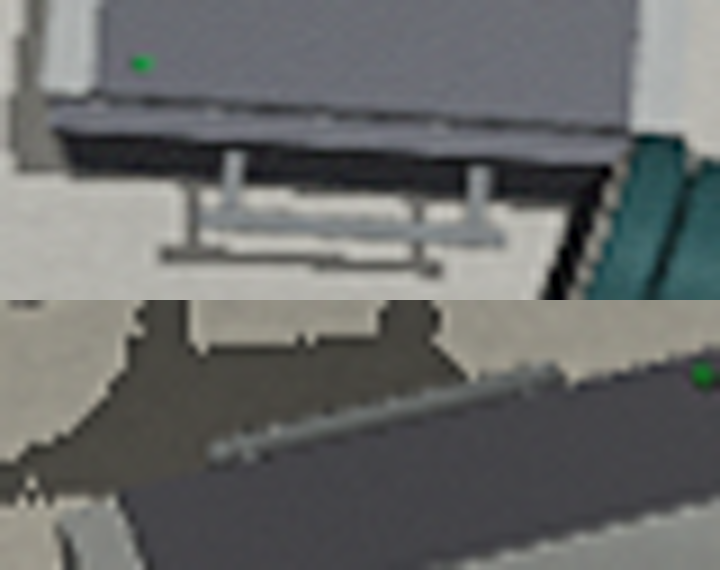

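The shut drawer front is flush, with only a hairline seam at row 105, and the handle is at about x=607. The gripper body (to x≈634) stayed clear of the cabinet (x≈645), so the stall at 14 N was the drawer's stop. Next, over the tall vial.

Emit:
apply_moves:
  moves:
    - [-0.4, -3.7, 0, 0, 0, 0, 8.5]
    - [-0.4, -3.7, 0, 0, 0, 0, 8.5]
    - [-0.4, -3.7, 0, 0, 0, 0, 8.5]
    - [-0.4, -3.7, 0, 0, 0, 0, 8.5]
    - [-0.3, -3.8, 0, 0, 0, 0, 8.5]
    - [0, 0, 0.8, 0, 0, 0, 8.5]
    - [0, 0, 0.8, 0, 0, 0, 8.5]
    - [0, 0, 0, 0, 0, 0, 8.5]

```text
time: 9.35
position: [493.1, -303.3, 147.7]
eef_rot: [0.033, 0.999, 0.001, -0.002]
contact_force: [-0.3, 0.6, 0.5]
width: 84.9
```

```bash
python3 - <<'E'
from h import *
plan([494,-311,50])
T=cal("top");S=cal("scene")
print(proj(T,[494,-311,100]),proj(S,[[494,-311,100],[494,-311,52]]))
a=cv2.resize(T["frame"][170:270,280:380],None,fx=3.95,fy=3.95);b=cv2.resize(S["frame"][150:250,100:200],None,fx=3.95,fy=3.95)
cv2.imwrite("pics/m7.png",np.hstack([a,b]))
E
```

```text
pos [ 493.1 -303.3  147.7] F [-0.3  0.6  0.5] w 84.9 t 9.35
tool axes(cols)
 [[-0.998  0.066 -0.003]
 [ 0.066  0.998  0.003]
 [ 0.003  0.003 -1.   ]]
shift cm (cur axes) [-0.17 -0.79  9.76]
[[340.01932645 224.19891161]] [[146.84188494 201.06097803]
 [149.42640735 212.36136533]]
```

View pics/m7.png

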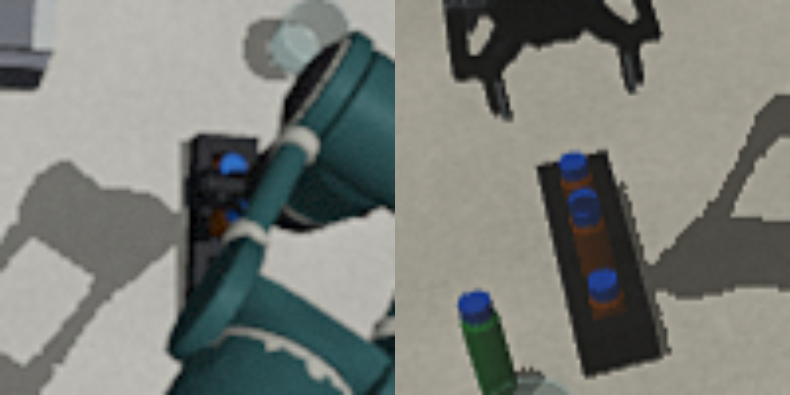

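The tall vial (cap at right crop (582,207), long body to (600,258)) matches the prediction to about 1 px, and the fingers straddle the line. The green vial is off to the left. Descending.

Emit:
apply_moves:
  moves:
    - [-0.1, -0.8, 0, 0, 0, 0, 8.5]
    - [0, 0, 2, 0, 0, 0, 8.5]
    - [0, 0, 2.5, 0, 0, 0, 8.5]
    - [0, 0, 2.5, 0, 0, 0, 8.5]
    - [0, 0, 1.5, 0, 0, 0, 8.5]
    - [0, 0, 1.2, 0, 0, 0, 8.5]
    - [0, 0, 0, 0, 0, 0, 8.5]

```text
time: 10.15
position: [493.5, -313.3, 51.4]
eef_rot: [0.034, 0.999, 0.001, -0.001]
contact_force: [0.5, 0.4, -0.1]
width: 84.7
```

Emit:
apply_moves:
  moves:
    - [0, 0, 0, 0, 0, 0, 2]
    - [0, 0, 0, 0, 0, 0, 2]
    - [0, 0, 0, 0, 0, 0, 2]
    - [0, 0, 0, 0, 0, 0, 2]
    - [0, 0, 0, 0, 0, 0, 2]
    - [0, 0, 0, 0, 0, 0, 2]
    - [0, 0, 0, 0, 0, 0, 2]
  squeeze: 40

```text
time: 10.85
position: [495.2, -314.3, 53.9]
eef_rot: [0.034, 0.999, -0.0, 0.001]
contact_force: [0.4, 1.9, 4.6]
width: 21.7
```

Emit:
apply_moves:
  moves:
    - [0, 0, 0, 0, 0, 0, 2]
    - [0, 0, 0, 0, 0, 0, 2]

```text
time: 11.05
position: [495.2, -314.3, 53.9]
eef_rot: [0.034, 0.999, -0.0, 0.001]
contact_force: [0.3, 2.1, 6.5]
width: 21.9
```

```bash
python3 - <<'E'
from h import *
plan(None)
S=cal("scene");T=cal("top")
a=cv2.resize(T["frame"][190:260,300:370],None,fx=5.6,fy=5.6);b=cv2.resize(S["frame"][165:235,115:185],None,fx=5.6,fy=5.6,interpolation=2)
cv2.imwrite("pics/m8.png",np.hstack([a,b]))
E
```

```text
pos [ 495.2 -314.3   53.9] F [0.3 2.1 6.5] w 21.9 t 11.05
tool axes(cols)
 [[-0.998  0.068  0.001]
 [ 0.068  0.998 -0.001]
 [-0.001 -0.001 -1.   ]]
```

View pics/m8.png

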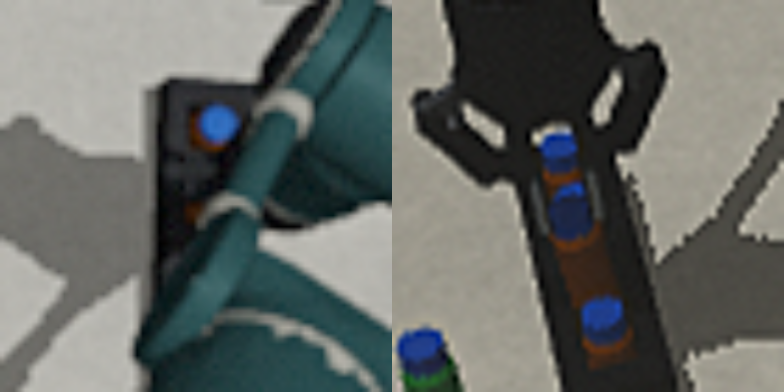

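```bash
python3 - <<'E'
from h import *
S=cal("scene");f=lambda P:((proj(S,P)-[115,165])*5.6+[392,0]).round(0).tolist()
o=get_obs();p=o["position"]
print("tip,grasp,+40", f([p,p+[0,0,19],p+[0,0,40]]))
print("fingers sides at z+0,19,40 y+-14", f([p+[s,y,z] if 0 else p+[0,y,z] for y in(-14,14) for s,z in((0,0),(0,19),(0,40))]))
c,s=np.cos(-.068),np.sin(-.068)
for k in(-75,-25,25,75):
    b=np.array([469+c*k,-311+s*k,0]); print(k,b.round(0),"z65",f(b+[0,0,65]),"z100",f(b+[0,0,100]))
print(o["joints"].round(3))
E
```

```text
tip,grasp,+40 [[579.0, 266.0], [573.0, 241.0], [567.0, 213.0]]
fingers sides at z+0,19,40 y+-14 [[554.0, 273.0], [548.0, 248.0], [541.0, 220.0], [604.0, 259.0], [598.0, 234.0], [592.0, 206.0]]
-75 [ 394. -306.    0.] z65 [[550.0, 141.0]] z100 [[539.0, 95.0]]
-25 [ 444. -309.    0.] z65 [[564.0, 193.0]] z100 [[553.0, 147.0]]
25 [ 494. -313.    0.] z65 [[578.0, 249.0]] z100 [[567.0, 203.0]]
75 [ 544. -316.    0.] z65 [[593.0, 308.0]] z100 [[582.0, 261.0]]
[-0.608  0.223  1.93   0.     0.988 -2.111]
```

The scene view shows the pads flanking the cap at (570,210). The projections agree that the tall vial is in the +25 pocket. The width of 21.9 mm (instead of 28) and the upward force suggest the fingers flex, or that they hold the neck. I'll test with a straight lift.

Emit:
apply_moves:
  moves:
    - [0, 0, -0.5, 0, 0, 0, 2]
    - [0, 0, -1, 0, 0, 0, 2]
    - [0, 0, -1.5, 0, 0, 0, 2]
    - [0, 0, -2, 0, 0, 0, 2]
    - [0, 0, -2.5, 0, 0, 0, 2]
    - [0, 0, -2.5, 0, 0, 0, 2]
    - [0, 0, -2, 0, 0, 0, 2]
    - [0, 0, 0, 0, 0, 0, 2]

```text
time: 12.0
position: [496.9, -315.7, 178.1]
eef_rot: [0.034, 0.999, -0.002, 0.003]
contact_force: [1.1, 0.6, -0.4]
width: 21.5
```

Emit:
apply_moves:
  moves:
    - [0, 0, -2.5, 0, 0, 0, 2]
    - [0, 0, -2, 0, 0, 0, 2]
    - [0, 0, 0, 0, 0, 0, 2]
    - [0, 0, 0, 0, 0, 0, 2]

```text
time: 12.4
position: [494.2, -313.8, 217.3]
eef_rot: [0.034, 0.999, 0.0, -0.0]
contact_force: [-0.6, 0.3, -1.1]
width: 21.6
```

```bash
python3 - <<'E'
from h import *
plan(None)
p=get_obs()["position"]
S=cal("scene");T=cal("top");q=proj(S,[p,p+[0,0,-51],p+[0,0,44]]);print(((q-[85,130])*5.6).round(0).tolist())
print([ (n,[(((np.array(d["centre"])*[512,384]-[85,130])*5.6).round(),round(d["conf"],2)) for d in pinpoint(n,"scene")][:3]) for n in("tall_center","tall_base")])
cv2.imwrite("pics/m9.png",cv2.resize(S["frame"][130:230,85:215],None,fx=5.6,fy=5.6,interpolation=2))
E
```

```text
pos [ 494.2 -313.8  217.3] F [-0.6  0.3 -1.1] w 21.6 t 12.4
tool axes(cols)
 [[-0.998  0.068 -0.   ]
 [ 0.068  0.998  0.   ]
 [ 0.     0.    -1.   ]]
[[302.0, 231.0], [320.0, 307.0], [287.0, 163.0]]
[('tall_center', [(array([204., 603.]), 0.78), (array([291., 223.]), 0.62), (array([274., 814.]), 0.42)]), ('tall_base', [(array([227., 674.]), 0.65), (array([343., 294.]), 0.57), (array([935., 372.]), 0.44)])]
```

View pics/m9.png

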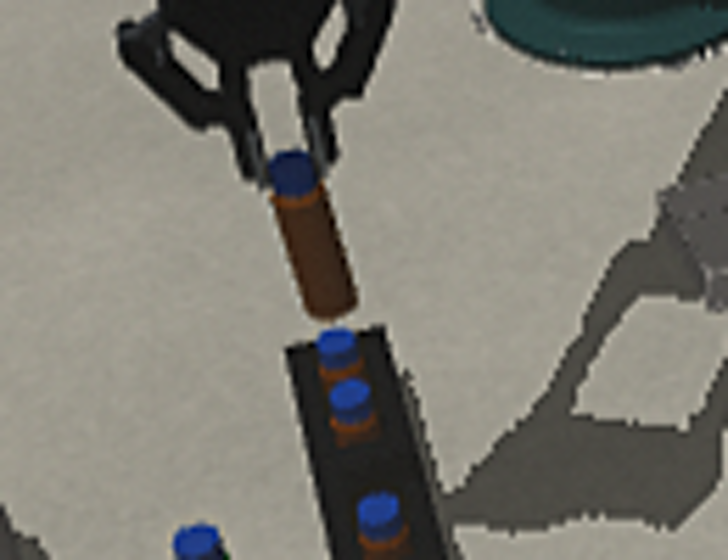

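The tall vial is held upright. Its bottom is at about (330,308) and its cap at (292,170), both as predicted, and the three shorts are still in the rack. Now I'll measure the inspection camera precisely.

```bash
python3 - <<'E'
from h import *
T=cal("top");S=cal("scene")
a=cv2.resize(T["frame"][200:250,150:195],None,fx=8.8,fy=8.8,interpolation=2);b=cv2.resize(S["frame"][145:195,300:345],None,fx=8.8,fy=8.8,interpolation=2)
cv2.imwrite("pics/m10.png",np.hstack([a,b])); print(a.shape)
for c in("top","scene"): print(c,[(n,[((np.array(d["centre"])*[512,384]).round(1),round(d["conf"],2)) for d in pinpoint(n,c)][:2]) for n in("lens","camera","focus")])
E
```

```text
(440, 396, 3)
top [('lens', [(array([167.6, 221.3]), 0.74)]), ('camera', [(array([169.8, 224.9]), 0.9)]), ('focus', [(array([162.1, 231.1]), 0.76)])]
scene [('lens', [(array([324.5, 154.1]), 0.57), (array([146.2, 194.5]), 0.32)]), ('camera', [(array([319.7, 176.3]), 0.66)]), ('focus', [(array([251.5, 194.7]), 0.51), (array([320.1, 173.8]), 0.38)])]
```

View pics/m10.png

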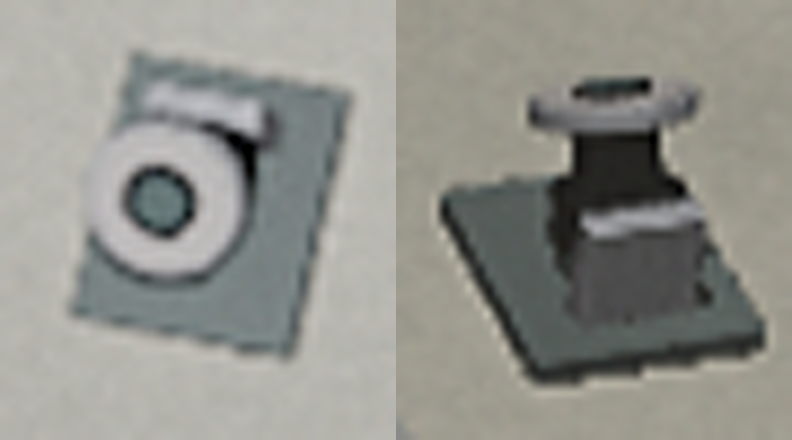

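```bash
python3 - <<'E'
from h import *
T=cal("top");S=cal("scene")
t=lambda u,v:np.array([149.56+u/8.8,199.56+v/8.8]); s=lambda u,v:np.array([299.56+(u-396)/8.8,144.56+v/8.8])
C=[(135,52),(350,95),(293,355),(72,315)]
P=np.array([ray(T,t(*p),14)[:2] for p in C]);print(P.round(1),"ctr",P.mean(0))
f=P[0]+P[1]-P[2]-P[3];l=P[0]+P[3]-P[1]-P[2];yaw=[np.arctan2(f[1],f[0]),np.arctan2(-l[0],l[1])];print("yaws",yaw,np.hypot(*f)/2,np.hypot(*l)/2)
Ps=np.array([ray(S,s(*p),14)[:2] for p in[(440,195),(537,368),(765,330)]]);d1=Ps[1]-Ps[0];d2=Ps[1]-Ps[2];print("scene",Ps.round(1),np.arctan2(d1[1],d1[0]),np.arctan2(d2[1],d2[0])+0,np.hypot(*d1),np.hypot(*d2), "ctr",((Ps[0]+Ps[2])/2).round(1))
print("lens T",ray(T,t(160,200),95),ray(T,(167.6,221.3),95),"S",ray(S,s(612,97),95),ray(S,(324.5,154.1),95))
print("tri",tri([T,S],[t(160,200),s(612,97)]))
for z in (14,): pass
E
```

```text
[[578.3 351.9]
 [558.8 255.5]
 [444.  276.2]
 [461.6 373.6]] ctr [510.67936395 314.31157025]
yaws [np.float64(-0.18122326558176377), np.float64(-0.18841060375626367)] 117.68763906664576 98.70999426461321
scene [[447.8 279.1]
 [563.7 257.8]
 [581.4 354.1]] -0.18197240320505695 -1.7520621267252114 117.87980384888233 97.89496555580445 ctr [514.6 316.6]
lens T [502.24277854 317.78498797  95.        ] [505.86961697 318.48018251  95.        ] S [510.25558063 315.84128163  95.        ] [503.12904745 321.85807757  95.        ]
tri (array([503.3, 320. ,  89. ]), array([-0.2, -0.1, -0.2,  0. ]))
```

Emit:
apply_moves:
  moves:
    - [0.4, 2, -0.5, 0, 0, 0, 2]
    - [0.5, 3, -0.5, 0, 0, 0, 2]
    - [0.6, 3.9, -0.5, 0, 0, 0, 2]
    - [0.6, 3.9, -0.5, 0, 0, 0, 2]
    - [0.6, 3.9, -0.5, 0, 0, 0, 2]
    - [0.6, 3.9, -0.5, 0, 0, 0, 2]
    - [0.6, 3.9, -0.5, 0, 0, 0, 2]
    - [0.6, 3.9, -0.4, 0, 0, 0, 2]

```text
time: 13.9
position: [468.1, -25.4, 257.9]
eef_rot: [0.034, 0.999, 0.0, 0.001]
contact_force: [0.6, 0.2, -0.0]
width: 21.9
```

Emit:
apply_moves:
  moves:
    - [0.6, 3.9, 0, 0, 0, 0, 2]
    - [0.6, 3.9, 0, 0, 0, 0, 2]
    - [0.6, 3.9, 0, 0, 0, 0, 2]
    - [0.6, 3.9, 0, 0, 0, 0, 2]
    - [0.6, 3.9, 0, 0, 0, 0, 2]
    - [0.6, 3.9, 0, 0, 0, 0, 2]
    - [0.6, 3.9, 0, 0, 0, 0, 2]
    - [0.6, 3.9, 0, 0, 0, 0, 2]

```text
time: 14.7
position: [440.8, 289.0, 257.6]
eef_rot: [0.034, 0.999, 0.0, 0.0]
contact_force: [0.7, -0.6, -1.0]
width: 21.6
```

```bash
cat >> h.py <<'E'
L=np.array([504,317.2,95.]);yaw=-.183
a=np.array([-np.sin(.45)*np.cos(yaw),-np.sin(.45)*np.sin(yaw),np.cos(.45)])
yv=np.array([-np.sin(yaw),np.cos(yaw),0]);RT=np.column_stack([np.cross(yv,-a),yv,-a])
E
python3 - <<'E'
from h import *
plan(L+179*a,RT)
E
```

```text
pos [440.8 289.  257.6] F [ 0.7 -0.6 -1. ] w 21.6 t 14.7
tool axes(cols)
 [[-0.998  0.067  0.001]
 [ 0.067  0.998  0.001]
 [-0.001  0.001 -1.   ]]
shift cm (cur axes) [1.61 4.14 0.14]
rotvec [ 0.027 -0.449  0.114] shift cm in final axes [ 1.93  3.92 -0.78]
```

Emit:
apply_moves:
  moves:
    - [0.8, 2.1, 0, 0, 0, 0, 2]
    - [0.8, 2, 0.1, 0, 0, 0, 2]
    - [0, 0, 0, 0.0054, -0.09, 0.0228, 2]
    - [0, 0, 0, 0.0054, -0.09, 0.0228, 2]
    - [0, 0, 0, 0.0054, -0.09, 0.0228, 2]
    - [0, 0, 0, 0.0054, -0.09, 0.0228, 2]
    - [0, 0, 0, 0.0054, -0.089, 0.0228, 2]
    - [0, 0, 0, 0, 0, 0, 2]

```text
time: 15.5
position: [425.5, 329.1, 254.6]
eef_rot: [0.088, 0.971, -0.021, 0.221]
contact_force: [-0.9, 0.3, -0.6]
width: 21.9
```

```bash
python3 - <<'E'
from h import *
plan(L+118.9*a,RT)
E
```

```text
pos [425.5 329.1 254.6] F [-0.9  0.3 -0.6] w 21.9 t 15.5
tool axes(cols)
 [[-0.887  0.179  0.426]
 [ 0.161  0.984 -0.08 ]
 [-0.434 -0.002 -0.901]]
shift cm (cur axes) [-0.21  0.27  5.93]
rotvec [-0.001 -0.002  0.003] shift cm in final axes [-0.2   0.26  5.93]
```

Emit:
apply_moves:
  moves:
    - [-0.1, 0.1, 1.5, 0, 0, 0, 2]
    - [-0.1, 0.1, 2, 0, 0, 0, 2]
    - [0, 0.05, 1.5, 0, -0.002, 0.003, 2]
    - [0, 0, 0.9, 0, 0, 0, 2]
    - [0, 0, 0, 0, 0, 0, 2]
    - [0, 0, 0, 0, 0, 0, 2]

```text
time: 16.1
position: [457.0, 326.0, 203.8]
eef_rot: [0.091, 0.97, -0.021, 0.223]
contact_force: [-0.0, 0.5, -0.0]
width: 21.5
```

```bash
python3 - <<'E'
from h import *
plan(L+118.9*a,RT)
p=get_obs()["position"]
T=cal("top");S=cal("scene")
B=L+70*a
for n,r,o,x in(("T",T,(140,195),0),("S",S,(290,115),400)):
    q=(proj(r,[L,B,B+95*a,B+95*a-14*a,p])-o+.5)*6.5+[x,0]; print(n,q.round().tolist())
A=cv2.resize(T["frame"][195:265,140:201],None,fx=6.5,fy=6.5,interpolation=2);b=cv2.resize(S["frame"][115:185,290:351],None,fx=6.5,fy=6.5,interpolation=2)
cv2.imwrite("pics/m11.png",np.hstack([A[:,:400],b[:,:396]])); cv2.imwrite("pics/full_s.png",S["frame"])
for c in("top","scene"): print(c,[(n,[((np.array(d["centre"])*[512,384]).round(1),round(d["conf"],2)) for d in pinpoint(n,c)][:3]) for n in("lens","focus","tall_base","tall_center")])
print(proj(T,[L,B,B+47.5*a]).round(1).tolist(),proj(S,[L,B,B+47.5*a]).round(1).tolist())
E
```

```text
pos [457.  326.  203.8] F [-0.   0.5 -0. ] w 21.5 t 16.1
tool axes(cols)
 [[-0.884  0.187  0.428]
 [ 0.168  0.982 -0.081]
 [-0.436  0.    -0.9  ]]
shift cm (cur axes) [ 0.42 -0.01 -0.01]
rotvec [-0.002  0.001 -0.004] shift cm in final axes [ 0.42 -0.01 -0.01]
T [[185.0, 178.0], [144.0, 219.0], [80.0, 283.0], [90.0, 273.0], [113.0, 243.0]]
S [[621.0, 260.0], [613.0, 133.0], [601.0, -45.0], [603.0, -18.0], [610.0, 43.0]]
top [('lens', [(array([166.8, 220.2]), 0.66)]), ('focus', [(array([161.6, 230.5]), 0.71), (array([168.7, 226. ]), 0.36)]), ('tall_base', [(array([159.9, 229.7]), 0.68), (array([356.6, 210.3]), 0.55)]), ('tall_center', [(array([157.9, 233.3]), 0.42), (array([361.1, 209.7]), 0.39)])]
scene [('lens', [(array([323.5, 155. ]), 0.73)]), ('focus', []), ('tall_base', [(array([127.3, 251.4]), 0.58), (array([324.8, 134.9]), 0.46)]), ('tall_center', [(array([323.9, 122.7]), 0.69), (array([121.7, 235.1]), 0.57)])]
[[167.9, 221.8], [161.6, 228.2], [156.9, 232.9]] [[323.5, 154.5], [322.2, 135.0], [321.3, 121.4]]
```

View pics/m11.png

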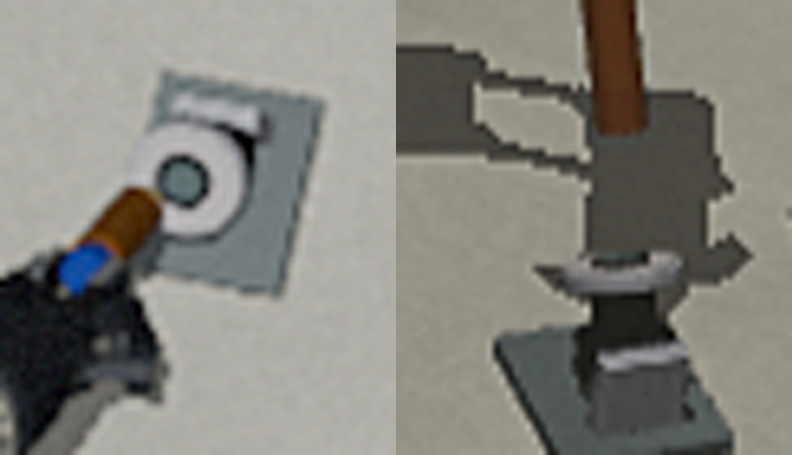

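The vial is in line with the lens: in the top view its bottom is near (150,205) and its cap at (80,275); in the scene view its bottom is at (621,133), above the ring at (622,268). The arm reads 4 mm off along tool x, so I'll correct that and then measure the lens-to-vial relation from pixel masks.

Emit:
apply_moves:
  moves:
    - [0.2, 0, 0, 0, 0, 0, 2]
    - [0.2, 0, 0, 0, 0, -0.004, 2]
    - [0, 0, 0, 0, 0, 0, 2]
    - [0, 0, 0, 0, 0, 0, 2]

```text
time: 17.0
position: [452.6, 327.0, 201.9]
eef_rot: [0.089, 0.971, -0.021, 0.223]
contact_force: [0.4, -0.6, -0.9]
width: 21.9
```

```bash
python3 - <<'E'
from h import *
plan(L+118.9*a,RT)
o=get_obs();p=o["position"]
from scipy.spatial.transform import Rotation as Ro
ax=-Ro.from_quat(o["eef_rot"]).as_matrix()[:,2]
T=cal("top");S=cal("scene")
th=np.linspace(0,2*np.pi,60,endpoint=False)
def circ(c,n,r):
    u=np.cross(n,[0,1,0]);u/=np.linalg.norm(u);v=np.cross(n,u);return c+r*(np.outer(np.cos(th),u)+np.outer(np.sin(th),v))
base=p-48.9*ax
def mask(shape,pts):
    m=np.zeros(shape[:2],np.uint8);cv2.fillConvexPoly(m,cv2.convexHull((pts*16).round().astype(np.int32)),255,shift=4);return m
for n,r,(x0,x1,y0,y1) in(("T",T,(140,200,195,260)),("S",S,(290,350,100,190))):
    f=r["frame"].astype(int);b,g,rr=f[...,0],f[...,1],f[...,2]
    am=((rr-b>25)&(rr>40));am[:y0]=0;am[y1:]=0;am[:,:x0]=0;am[:,x1:]=0
    ys,xs=np.nonzero(am);mod=mask(f.shape,proj(r,np.vstack([circ(base,ax,14),circ(base+76*ax,ax,14)])))
    my,mx=np.nonzero(mod)
    print(n,"amber n",len(xs),"rows",ys.min(),ys.max(),"cols",xs.min(),xs.max(),"model rows",my.min(),my.max(),"cols",mx.min(),mx.max())
    for y in range(my.max()-6,my.max()+2,2):
        a1=np.nonzero(am[y])[0];a2=np.nonzero(mod[y])[0];print(y,a1[[0,-1]] if len(a1) else None,a2[[0,-1]] if len(a2) else None)
    print("base-end moments: shift model->obs by best IoU")
    best=max(((am[y0:y1,x0:x1]&(np.roll(mod,(dy,dx),(0,1))[y0:y1,x0:x1]>0)).sum()-0.0-(am[y0:y1,x0:x1]^(np.roll(mod,(dy,dx),(0,1))[y0:y1,x0:x1]>0)).sum(),dx,dy) for dx in range(-5,6) for dy in range(-5,6));print(best)
    br=(f.min(2)>0)&(f.max(2)-f.min(2)<25)
    ring=mask(f.shape,proj(r,circ(L,a,34)));ry,rx=np.nonzero(ring);print("ring model",rx.min(),rx.max(),ry.min(),ry.max(),"glass proj",proj(r,L).round(1))
    gr=f.min(2)
    for y in range(ry.min()-1,ry.max()+2,3 if n=="T" else 1): print(y,gr[y,rx.min()-4:rx.max()+5].tolist())
E
```

```text
pos [452.6 327.  201.9] F [ 0.4 -0.6 -0.9] w 21.9 t 17.0
tool axes(cols)
 [[-0.885  0.182  0.429]
 [ 0.163  0.983 -0.081]
 [-0.436 -0.001 -0.9  ]]
shift cm (cur axes) [-0.06 -0.03  0.01]
rotvec [-0.001  0.002  0.001] shift cm in final axes [-0.06 -0.03  0.01]
T amber n 82 rows 225 235 cols 150 164 model rows 225 240 cols 150 165
234 [150 160] [150 162]
236 None [150 160]
238 None [150 158]
240 None [152 156]
base-end moments: shift model->obs by best IoU
(np.float64(2.0), 0, 0)
ring model 159 177 213 231 glass proj [[167.9 221.8]]
212 [167, 168, 172, 172, 170, 171, 171, 165, 148, 116, 109, 129, 136, 129, 146, 155, 165, 172, 171, 174, 170, 170, 177, 181, 142, 87, 105]
215 [170, 168, 169, 168, 169, 168, 169, 154, 152, 173, 175, 176, 176, 178, 170, 171, 173, 155, 130, 93, 42, 0, 45, 101, 99, 72, 85]
218 [171, 169, 168, 169, 171, 172, 173, 175, 179, 182, 168, 150, 145, 141, 158, 179, 181, 178, 179, 172, 162, 124, 60, 0, 96, 126, 115]
221 [170, 171, 169, 168, 166, 172, 176, 181, 158, 87, 49, 89, 94, 101, 93, 59, 48, 154, 183, 177, 174, 168, 114, 52, 102, 117, 113]
224 [169, 175, 180, 165,
[... 849 characters left out ...]
, 65, 60, 54, 98, 84, 82, 77, 64, 62, 63, 63, 66]
154 [140, 126, 125, 123, 139, 120, 128, 73, 87, 112, 85, 71, 73, 73, 56, 55, 49, 34, 25, 142, 138, 141, 118, 92, 61, 65, 66, 63]
155 [141, 48, 49, 48, 132, 58, 94, 137, 137, 142, 38, 42, 45, 47, 40, 54, 49, 57, 58, 134, 131, 131, 115, 122, 58, 61, 64, 63]
156 [145, 82, 55, 58, 55, 85, 116, 134, 130, 134, 104, 107, 80, 83, 85, 112, 111, 137, 139, 124, 114, 108, 118, 75, 57, 62, 62, 61]
157 [139, 146, 84, 56, 60, 71, 98, 114, 113, 122, 121, 125, 126, 134, 133, 135, 138, 120, 128, 118, 103, 93, 89, 69, 57, 62, 58, 55]
158 [134, 138, 146, 83, 57, 40, 68, 82, 92, 102, 107, 113, 116, 116, 118, 116, 116, 113, 109, 98, 95, 86, 85, 59, 54, 83, 80, 77]
```

Emit:
apply_moves:
  moves:
    - [-0.07, -0.15, 0, 0, 0, 0, 2]
    - [0, 0, 0, 0, 0, 0, 2]
    - [0, 0, 0, 0, 0, 0, 2]
    - [0, 0, 0, 0, 0, 0, 2]
    - [0, 0, 0, 0, 0, 0, 2]

```text
time: 17.6
position: [453.2, 325.4, 202.3]
eef_rot: [0.089, 0.971, -0.021, 0.223]
contact_force: [-0.1, -0.9, -0.7]
width: 21.7
```

```bash
python3 - <<'E'
from h import *
plan(L+[0,-1.2,0]+118.9*a,RT); print(np.abs(get_obs()["qvel"]).max())
T=cal("top");S=cal("scene")
A=cv2.resize(T["frame"][130:270,130:390],None,fx=3,fy=3,interpolation=2);cv2.imwrite("pics/m12.png",A)
E
```

```text
pos [453.2 325.4 202.3] F [-0.1 -0.9 -0.7] w 21.7 t 17.6
tool axes(cols)
 [[-0.885  0.182  0.429]
 [ 0.163  0.983 -0.081]
 [-0.436 -0.001 -0.9  ]]
shift cm (cur axes) [0.01 0.   0.02]
rotvec [-0.001  0.002  0.   ] shift cm in final axes [0.01 0.   0.02]
0.0017894499869886876
```

```bash
python3 - <<'E'
from h import *
T=cal("top");h=[np.array(d["centre"])*[512,384] for d in pinpoint("sampler_drawer0_handle","top")][:1];print(h,[ray(T,x,60).round(1) for x in h])
t0=cv2.imread("pics/top0.png").astype(int);d=np.abs(T["frame"].astype(int)-t0).max(2)
for n,(x0,x1,y0,y1) in dict(beaker=(340,372,165,195),green=(345,375,200,215),jar=(380,410,230,256),reagent=(140,165,165,192),driver=(112,135,205,255),rack=(325,346,200,265),tray=(235,275,253,283)).items(): print(n,(d[y0:y1,x0:x1]>45).sum())
print(close_job(),get_obs()["time"])
E
```

```text
[array([255.8976, 195.9168])] [array([607.1,  -4.8,  60. ])]
beaker 0
green 0
jar 0
reagent 0
driver 173
rack 59
tray 0
the job is handed in; nothing more can be done
the job is handed in; nothing more can be done
```

I closed the drawer and the arm is holding the tall vial in front of the inspection camera. The job is handed in at about 17.8 s on the robot clock.

- **Drawer:** I pushed it by the handle until it stalled at about 14 N with no further movement. The last look had the handle still at x ≈ 607 mm, where the push left it. An earlier close-up showed the front flush with only a hairline seam.
- **Vial:** I took the tall vial from the rack's +25 mm pocket; a picture after the lift showed the three short vials still in the rack. It is held still, with its bottom computed 70 mm from the glass. The arm reads within about 0.3 mm and 0.002 rad of that target.

**Checks that were uncertain or disagreed:**
- **Centring:** the two cameras disagreed by about 3–4 mm sideways on where the vial sits relative to the lens. I used a compromise, so centring is good to about 2–3 mm.
- **Distance:** the scene view also hinted at a 2–4 mm difference in the vial's height or distance. I trusted the arm's own position and the rack floor height.
- **Grip:** the gripper reads about 21.7 mm on a 28 mm body, and the picture shows the pads near the cap. It did not slip on the lift, the swing or the tilt.
- **Bystanders:** a before/after picture comparison found no change at the reagent bottle, beaker, jar, green vial or tray. It did show changed pixels around the screwdriver (173). The arm never went near it, so I put that down to the arm or its shadow, but I could not view a picture to confirm (limit reached). The rack area also changed (59 pixels), which I take to be the removed vial.

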